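# Seat the lens in the reader's three-point mount

### The job

Take the lens out of the parts tray and seat it gently, flange down, in the sprung three-point mount: press it down past the sprung nose until it rests on all three seat balls, and home against both stop balls, so that it cannot rock. Let go of it, and leave the other things on the bench where they are.

Things in the scene. Friction and masses are not known exactly. Their poses are not given: they have to be found in the camera images.
- lens_center (a point): Centre (half-way up, on the axis) of the lens: 72 mm high, about 0.18 kg, upright in one of the tray's pockets, the tallest thing there. Below, a bare metal flange, 60 mm in diameter and 6 mm thick; on it a black barrel, 34 mm in diameter, 66 mm high, to be gripped, with glass in its top face. The flange's underside is 36 mm below this point; z is its axis, up. Round: its yaw does not matter.
- mount: The three-point mount. Origin: on the bench, under the axis on which the seated lens stands; z up, x from the lens axis towards the sprung nose. A dark fixed base (170 x 124 mm, 22 mm high) carries a bare metal focus stage (160 x 110 mm) clamped at a height 0 to 20 mm above its lowest; not reported: find it by feel or sight. It does not yield, and takes at most 35 N from the lens in all, nose included.
- seat_low (a point): The seat centre with the stage at its lowest, 42 mm above the bench, on the lens axis; the true seat for the flange's underside is 0 to 20 mm higher. The seat is the top of three steel balls (10 mm in diameter), one 26 mm from the axis towards +x under the nose, two 24 mm from it at 120 degrees to that. Here the force rises steeply. Axes as the mount's.
- stop_low (a point): Centre of one of two fixed steel stop balls (10 mm in diameter) with the stage at its lowest (truly 0 to 20 mm higher, 3 mm above the seat). It is 35 mm from the lens axis, 130 degrees from +x. The side of the flange bears on both at the end. The tops are 8 mm above the seat: lowering the lens about 3 mm off the axis towards the nose (+x) clears them; then push it lightly to -x until they bear.
- stop2_low (a point): Centre of the other stop ball, likewise with the stage at its lowest (truly 0 to 20 mm higher).
- nose_low (a point): Low end of the free white sprung nose's sloping face, stage at its lowest (truly 0 to 20 mm higher), 9 mm over the seat. The nose (12 mm thick, top 35 mm over the seat) leans outward; the descending flange wedges it to +x, then it closes over the flange's top edge, pushing the lens down and to -x. Its grip on the flange carries the lens's weight, so press: 3 to 11 N. Its housing, 54 to 88 mm from the axis, ends 18 mm over the seat.
- plunger (a joint): How far the sprung nose is pushed outward (m): 0 free, about 0.004 with the lens fully seated, 0.012 at most. Its spring pushes with about 3 N at 0 and 0.30 N more for each mm.
- tray: White open parts tray, 290 x 100 mm, 22 mm high, fixed, floor 5 mm thick, with three pockets in a row along its x (centres 95 mm apart). Origin: centre of its underside.
- plug: Plain black disc plug in another pocket, 40 mm in diameter, 25 mm high: not the lens; leave it. Origin: centre of its underside.
- ring: Flat metal spacer ring in another pocket, 60 mm outside, 40 mm inside, 10 mm high: leave it. Origin: centre of its underside.
- bottle: Small white jar, 38 mm in diameter, 65 mm high, standing between tray and mount: leave it. Origin: centre of its underside.
Mind the look-alikes: they are no part of the job. Leave any purple look-alike of the mount alone.

How it is judged:
By the outcome, as a careful person would: the job done as asked, in the order asked, and still so for the second after the job is handed in, with the robot touching nothing.
It also fails if it takes over 46 s, if anything falls off the work surface, if the arm or the gripper's body presses on something with over 40 N, if the wrist force passes 120 N, or if a joint passes its speed limit or range.

### The arm

A 7-joint arm with a two-finger parallel gripper is mounted at the origin on the work surface. World frame = base frame: x ahead of the robot, y to its left, z up, the work surface at z = 0. Lengths are in mm, angles in rad, forces in N, time in s.
With the tool pointing down it reaches from about 425 to 1025 mm from the base axis. Payload 3.6 kg.
Tool frame: the origin (TCP) lies midway between the tips of the shut fingers; the grasp point (between the pads) lies 19 mm behind it; x points along the fingers, y is the direction in which the jaws open and shut, and the axes are right-handed (so a half turn about x gives the same grasp; the last joint's range is limited). The gripper opens to 85 mm and grips with 20 to 120 N. Pads are 22 mm wide; open, the fingers measure 114 mm over their backs; the gripper's body (76 mm by 85 mm) begins 54 mm behind the grasp point. The pads swing forward as they close: fully open they stand 13 mm farther back than shut.
Start: joints at [1.222, 0.591, 0.048, 1.609, -0.033, 0.943, -0.034], TCP at [182.739, -701.595, 231.302] pointing down, gripper open.
Joint ranges: [-2.69, 2.69], [-0.47, 2.24], [-1.27, 1.36], [0.19, 2.51], [-1.53, 4.68], [0.08, 2.07], [-3.09, 3.09]. Speed limits (rad/s): [2.57, 2.57, 3.14, 3.14, 3.14, 3.14, 3.14].

### API

Orientations are given as a unit quaternion [x, y, z, w].
In Python, from rig import r, vision, ticket, finder gives the robot as it stands. The module is installed in compiled form; this text tells all that it offers.
- The arm moves only by the tool servo_tool, never from a script. Its argument "targets" is a list of rows, each an object with "rotation": the turn, a rotation vector about the tool's x, y, z in degrees, a list of three; "linear": the shift along the tool's x, y, z in cm, a list of three; "jaw": the closure in counts, from 0 (fully open) to 255 (shut). In form: [{"rotation": [ax, ay, az], "linear": [tx, ty, tz], "jaw": jaw}, ...]. A call has 1 to 10 rows; each row is the pose to reach, as a shift and turn from the pose measured when the call began, along the tool's axes at that moment; what a row does not reach only later rows make up. A row lasts 1/12 s, in which the tool goes at most 41.7 mm and 7.16 degrees, less where a joint would pass 70% of its speed; a pose out of reach is approached as far as the arm can. A call with a gripper value outside its range is refused whole. The fingers move at their own pace and stop on an object; "newtons" is the grip in N (left out, the last holds). Time passes only in rows, so rows that repeat a pose let the fingers close. It gives the time, the measured TCP pose, the force and the opening at its end, in the units of the state.
- r.read_state(): the state, without advancing time (a new reading comes with each control period).
- vision.snapshot(name): name is "scene" or "top" or "wrist"; returns a dict with "frame" (400x640x3 uint8, red, green, blue), "mtx" (3x3 intrinsics, pixels), "R" (3x3) and "t" (3): a world point X has camera coordinates R X + t. Camera axes: x right, y down, z forward; pixel columns grow to the right and rows downward; lengths in mm; the calibration is good to about 2 mm. A picture is of the moment at which its call begins. There is no depth.
- ticket.hand_in(): hands the job in, once; it reports no verdict.
Trained networks look in a picture, given as the dict that the camera call returned (one of the last four; its "shot" number tells which), for a name from the list of things; names that differ only in an ending like _2 or _b are one class to them, and where a whole thing is asked for, a point or a joint stands for the part that bears it (a point fixed in the world has none). Each returns a list of dicts, best first, with "conf" (0 to 1); they miss things now and then, are a little off and sometimes report something else, mostly with a low value. They report only what shows in the picture. A call takes as long as a camera call. They do not tell look-alikes from the thing itself.
- finder.look_for(picture, name): "pixel" ([column, row] in pixels, amid what is visible of it).
The state is a dict: "clock": time; "qpos": joint angles; "joint_vel": joint speeds; "effort": joint torques, N m; "ee_pos": TCP position; "tcp_rot": TCP orientation; "contact_force": force on the tool from outside, world axes, zero at the start; "ft_torque": the same for the moment, N m; "width": finger opening in mm.
Only numpy, scipy, OpenCV 4.12 (cv2) and the standard library are available. Lean on these libraries where they do the work, as an engineer would, in place of code of your own. Each camera call takes 0.05 s, during which the arm holds its last target.

## Working session

There is one attempt and no reset: what is moved stays moved. The work goes in short steps, Python scripts to look and compute and a tool call to move; the robot and the scene stay as the last step left them, time stands still between calls to the robot, and variables do not carry over. Pictures are saved under pics/ and viewed, and the job is handed in when it is done.

Besides the shell and the picture viewer there is one more tool, called after "Emit:" as name(argument=value, ...) on one line, values as JSON. servo_tool: Moves the arm, as the interface text tells. Its arguments: {"type":"object","properties":{"targets":{"type":"array","items":{"type":"object","properties":{"rotation":{"type":"array","items":{"type":"number"}},"linear":{"type":"array","items":{"type":"number"}},"jaw":{"type":"number"}}}},"newtons":{"type":"number"}},"required":["targets"]}

```bash
mkdir -p pics; cat > h.py <<'E'
import numpy as np,cv2,pickle
from scipy.spatial.transform import Rotation as Ro
def save(s,n,crop=None,scale=1):
    f=s["frame"][:,:,::-1]
    if crop: x0,y0,x1,y1=crop; f=f[y0:y1,x0:x1]
    cv2.imwrite("pics/"+n,cv2.resize(np.ascontiguousarray(f),None,fx=scale,fy=scale,interpolation=cv2.INTER_CUBIC))
def ray(s,p):
    d=np.linalg.solve(np.array(s["mtx"]),[p[0],p[1],1.]); R=np.array(s["R"]);t=np.array(s["t"]).ravel()
    return -R.T@t,R.T@d
def atz(s,p,z):
    c,d=ray(s,p); return c+d*(z-c[2])/d[2]
def proj(s,X):
    return cv2.projectPoints(np.array(X,float).reshape(-1,1,3),cv2.Rodrigues(np.array(s["R"]))[0],np.array(s["t"],float).reshape(3),np.array(s["mtx"]),None)[0].reshape(-1,2)
def tri(obs):
    A=np.zeros((3,3));b=np.zeros(3)
    for s,p in obs:
        c,d=ray(s,p);d=d/np.linalg.norm(d);M=np.eye(3)-np.outer(d,d);A+=M;b+=M@c
    return np.linalg.solve(A,b)
E
python3 - <<'E'
from h import *
from rig import r,vision,finder
S={}
for n in["scene","top"]:
    s=vision.snapshot(n);S[n]=s;save(s,n+"0.png",scale=1.25)
    print(n,(-np.array(s["R"]).T@np.array(s["t"]).ravel()).round(),s["mtx"][0][0])
    for k in["lens_center","mount","tray","bottle","plug","ring","nose_low","plunger"]:
        try: print(k,[(np.round(d["pixel"]),round(d["conf"],2)) for d in finder.look_for(s,k)][:4])
        except Exception as e: print(k,e)
pickle.dump(S,open("s0.pkl","wb"))
st=r.read_state();print(st)
E
```

```text
scene [ 851. -259.  861.] 416.92584736990204
lens_center [(array([388., 194.]), 0.63)]
mount [(array([264., 291.]), 0.81), (array([188., 226.]), 0.67)]
tray [(array([387., 206.]), 0.72)]
bottle []
plug []
ring [(array([416., 233.]), 0.57)]
nose_low [(array([266., 290.]), 0.95), (array([188., 221.]), 0.84)]
plunger []
top [364.   8. 791.] 375.13812881423985
lens_center [(array([239., 181.]), 0.57)]
mount [(array([438., 296.]), 0.64), (array([406., 174.]), 0.63)]
tray [(array([235., 194.]), 0.64)]
bottle [(array([313., 166.]), 0.68)]
plug [(array([238., 225.]), 0.6)]
ring [(array([240., 142.]), 0.76)]
nose_low [(array([408., 170.]), 0.97)]
plunger [(array([435., 285.]), 0.67), (array([409., 174.]), 0.62), (array([410., 153.]), 0.41)]
{'clock': 0.9, 'qpos': array([ 1.22250833,  0.59117203,  0.04840971,  1.60847083, -0.03327136,
        0.94268406, -0.03368195]), 'joint_vel': array([8.99666959e-04, 3.18978850e-03, 9.44389091e-04, 1.18891465e-03,
       1.63468169e-03, 1.70944499e-04, 5.46835980e-05]), 'effort': array([ 1.28381939e-05, -5.48634768e+01,  1.54616319e+00, -1.98542458e+01,
        9.29358008e-03,  1.43424819e-03, -3.07330609e-06]), 'ee_pos': array([ 182.72776737, -701.62318348,  231.33386798]), 'tcp_rot': array([-0.70135975, -0.08983076,  0.70138807, -0.08988716]), 'contact_force': array([-0.13495813, -0.29658421, -0.39575405]), 'ft_torque': array([-0.02055663,  0.04763519,  0.01679932]), 'width': 85.42754032979174}
```

View pics/scene0.png

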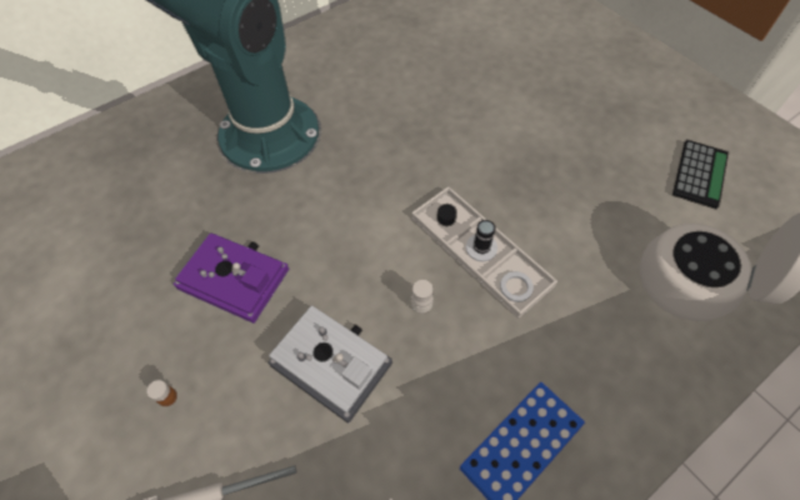

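View pics/top0.png

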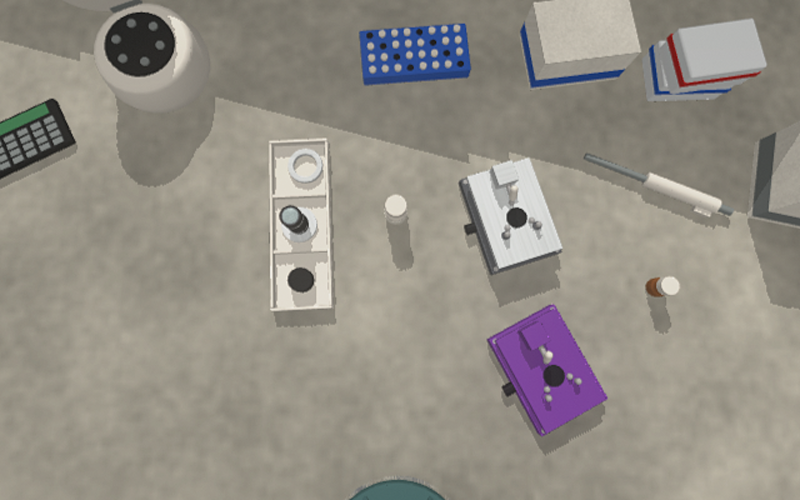

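Scene: the lens stands in the middle pocket at (388,190), with the plug at (357,172) and the ring at (413,229) beside it. The metal mount is at (264,288) and the purple look-alike at (187,222). In the top view these are lens (237,178), plug (240,224), ring (243,132), jar (316,166), metal mount (410,172) and purple (440,296). I choose the tall black barrel on a flange and the bare metal mount, and check both in crops.

```bash
python3 - <<'E'
from h import *
S=pickle.load(open("s0.pkl","rb"))
a=S["top"];b=S["scene"]
def c(s,x0,y0,x1,y1):
    return cv2.resize(np.ascontiguousarray(s["frame"][y0:y1,x0:x1,::-1]),(400,300),interpolation=cv2.INTER_CUBIC)
m=np.vstack([np.hstack([c(a,200,150,280,210),c(a,360,120,460,195+0)]),np.hstack([c(b,350,165,430,225),c(b,205,240,325,330)])])
cv2.imwrite("pics/crop0.png",m)
E
```

```text
(no output)
```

View pics/crop0.png

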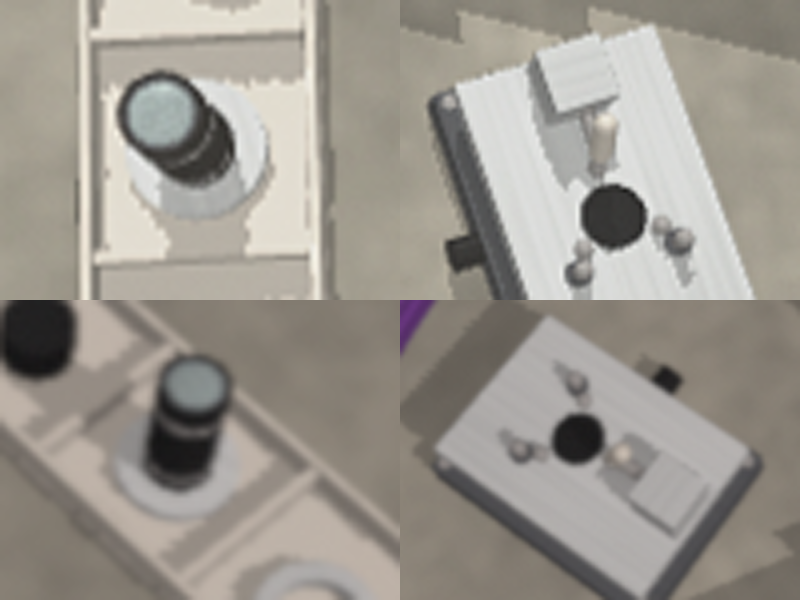

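```bash
python3 - <<'E'
from h import *
S=pickle.load(open("s0.pkl","rb"))
a=S["top"];b=S["scene"]
P={"lenstop":((232.4,172.6),(388.6,181.8)),"flange":((239.4,180),(385.6,198)),"hole":((413.2,174),(258.1,281.4)),
"stopA":((430,180),(257.3,264.6)),"stopB":((405,188),(241,285)),"nosetip":((410.7,151),(271,285))}
for k,(p,q) in P.items():
    X=tri([(a,p),(b,q)]);print(k,X.round(1),"reproj",(proj(a,X)-p).round(1),(proj(b,X)-q).round(1))
print(atz(a,P["lenstop"][0],77),atz(b,P["lenstop"][1],77),atz(a,P["flange"][0],11),atz(b,P["flange"][1],11))
E
```

```text
lenstop [518.7 172.2  79.7] reproj [[-0.3 -0.2]] [[-0.3  0.1]]
flange [518.7 173.8   8.4] reproj [[-0.6 -0.4]] [[-0.6  0.2]]
hole [ 527.4 -186.3   50. ] reproj [[-0.2 -0.1]] [[-0.2  0. ]]
stopA [ 511.7 -187.6  109.7] reproj [[-7.9 -4.6]] [[-8.6  0.1]]
stopB [ 500.2 -198.9   -2.4] reproj [[8.  3.6]] [[ 8.6 -1.2]]
nosetip [ 564.3 -173.2   88. ] reproj [[0.1 0.1]] [[ 0.2 -0. ]]
[518.96787275 172.18859713  77.        ] [517.77709373 174.44607477  77.        ] [517.50032097 171.87912287  11.        ] [520.2602011  173.97603871  11.        ]
```

```bash
python3 - <<'E'
from h import *
from rig import r
S=pickle.load(open("s0.pkl","rb"))
a=S["top"];b=S["scene"]
P={"hole":((413.2,174),(258.1,281.4)),
"stopA":((430,180),(241,285)),"stopB":((405,188),(257.3,264.6)),"nosetip":((410.7,151),(271,285))}
for k,(p,q) in P.items():
    X=tri([(a,p),(b,q)]);print(k,X.round(1),"reproj",(proj(a,X)-p).round(1),(proj(b,X)-q).round(1))
st=r.read_state();R=Ro.from_quat(st["tcp_rot"]);print(R.as_matrix().round(3))
d=np.array([518.5,173,200])-st["ee_pos"];print((R.inv().apply(d)/10).round(2))
E
```

```text
hole [ 527.4 -186.3   50. ] reproj [[-0.2 -0.1]] [[-0.2  0. ]]
stopA [ 514.7 -218.5   54.6] reproj [[-0.2 -0.1]] [[-0.2  0. ]]
stopB [ 497.5 -168.1   54.7] reproj [[-0.1 -0. ]] [[-0.1  0. ]]
nosetip [ 564.3 -173.2   88. ] reproj [[0.1 0.1]] [[ 0.2 -0. ]]
[[-0.     0.252 -0.968]
 [-0.    -0.968 -0.252]
 [-1.     0.     0.   ]]
[  3.13 -76.17 -54.54]
```

Emit:
servo_tool(targets=[{"rotation":[-4.2,0,0],"linear":[0,-4,-4.6],"jaw":0},{"rotation":[-4.2,0,0],"linear":[0,-8,-9.2],"jaw":0},{"rotation":[-4.2,0,0],"linear":[0,-11,-12.5],"jaw":0},{"rotation":[-4.2,0,0],"linear":[0,-13.5,-15.4],"jaw":0},{"rotation":[-4.2,0,0],"linear":[0,-16.2,-18.5],"jaw":0},{"rotation":[-4.2,0,0],"linear":[0,-19,-21.7],"jaw":0},{"rotation":[-4.2,0,0],"linear":[0,-21.6,-24.7],"jaw":0},{"rotation":[-4.2,0,0],"linear":[0,-24.3,-27.8],"jaw":0},{"rotation":[-4.2,0,0],"linear":[0,-27,-30.9],"jaw":0},{"rotation":[-4.2,0,0],"linear":[0,-29.7,-34],"jaw":0}])

```text
clock: 1.73
ee_pos: [418.2, -355.6, 231.7]
tcp_rot: [0.698, 0.115, -0.697, 0.116]
contact_force: [1.1, -0.6, -0.3]
width: 85.3
```

```bash
python3 - <<'E'
from h import *
from rig import r,vision
s=vision.snapshot("wrist");save(s,"w1.png",scale=1.25)
st=r.read_state();R=Ro.from_quat(st["tcp_rot"]);print(st["ee_pos"],R.as_matrix().round(3),st["qpos"].round(2))
C=-np.array(s["R"]).T@np.array(s["t"]).ravel();print(C,R.inv().apply(C-st["ee_pos"]),np.array(s["R"])[2],s["mtx"][0][0])
print(proj(s,[[527.4,-186,52],[518.5,173,77]]))
E
```

```text
[ 425.15416514 -345.80399898  231.62913947] [[ 0.005  0.335 -0.942]
 [ 0.006 -0.942 -0.335]
 [-1.    -0.004 -0.006]] [ 0.63  0.37 -0.03  2.01  0.01  0.76 -0.63]
[ 480.47622096 -334.39942855  373.78895532] [-141.83617928    7.18921087  -56.84030984] [-0.24834004 -0.08509729 -0.96492781] 302.46864640579804
[[ 189.4233169    14.63021214]
 [-284.04439526 -151.14285537]]
```

View pics/w1.png

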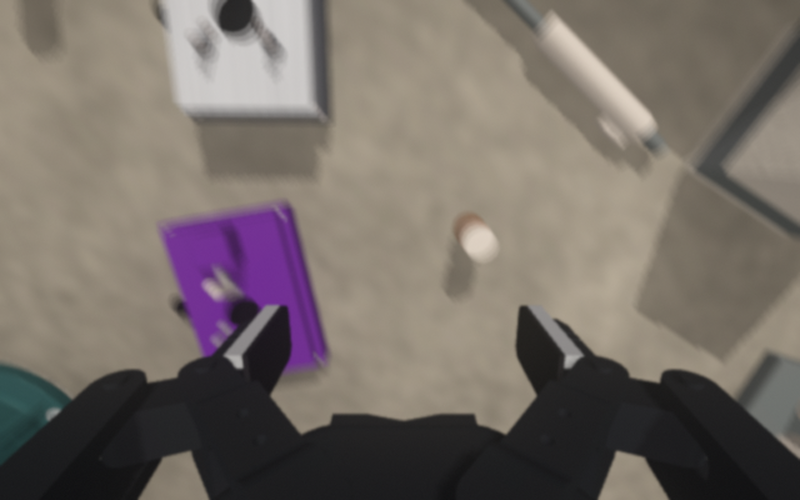

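Emit:
servo_tool(targets=[{"rotation":[0.7,0,0],"linear":[0,-3.5,-2.7],"jaw":0},{"rotation":[0.7,0,0],"linear":[0,-6.5,-5],"jaw":0},{"rotation":[0.7,0,0],"linear":[0,-9.5,-7.2],"jaw":0},{"rotation":[0.7,0,0],"linear":[0,-11.7,-8.9],"jaw":0},{"rotation":[0.7,0,0],"linear":[0,-11.7,-8.9],"jaw":0},{"rotation":[0.7,0,0],"linear":[0,-11.7,-8.9],"jaw":0}])

```text
clock: 2.28
ee_pos: [470.9, -203.4, 233.0]
tcp_rot: [0.699, 0.12, -0.695, 0.116]
contact_force: [0.0, -0.3, 0.3]
width: 85.5
```

```bash
python3 - <<'E'
from h import *
from rig import r,vision
s=vision.snapshot("wrist");save(s,"w2.png",scale=1.25)
pickle.dump(s,open("w2.pkl","wb"))
st=r.read_state();R=Ro.from_quat(st["tcp_rot"]);print(st["ee_pos"],R.as_matrix().round(3),st["qpos"].round(2),st["joint_vel"].round(2))
print(proj(s,[[527.4,-186,52],[514.7,-218.5,54.6],[497.5,-168.1,54.7]])*1.25)
E
```

```text
[ 470.14440043 -205.56748008  232.91589209] [[ 0.005  0.325 -0.946]
 [ 0.005 -0.946 -0.325]
 [-1.    -0.004 -0.006]] [ 0.38  0.32 -0.06  2.08  0.02  0.74 -0.94] [ 0.03  0.01  0.04 -0.    0.    0.    0.  ]
[[406.29577097 154.24039819]
 [437.86950437 182.07830614]
 [374.43620851 181.74642433]]
```

View pics/w2.png

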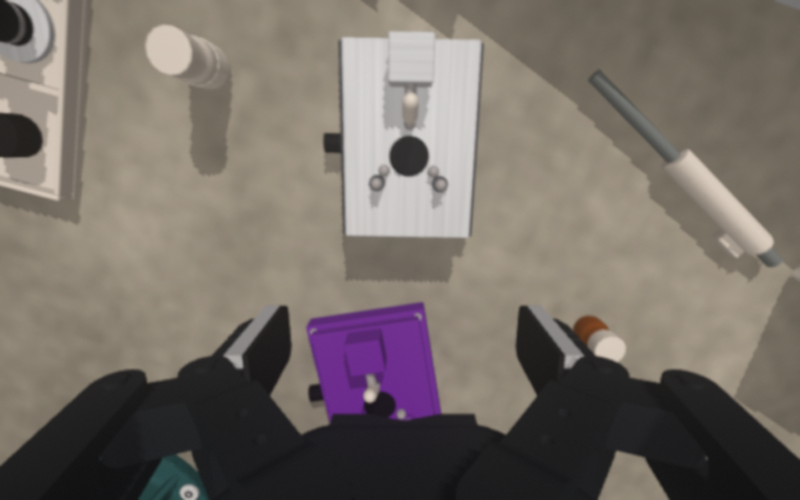

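Emit:
servo_tool(targets=[{"rotation":[0,0,0],"linear":[0.5,-3.7,-1.8],"jaw":0},{"rotation":[0,0,0],"linear":[1,-7.4,-3.6],"jaw":0},{"rotation":[0,0,0],"linear":[1.5,-11.1,-5.5],"jaw":0},{"rotation":[0,0,0],"linear":[2,-14.8,-7.3],"jaw":0},{"rotation":[0,0,0],"linear":[3,-18.5,-9.1],"jaw":0},{"rotation":[0,0,0],"linear":[4,-22.2,-11],"jaw":0},{"rotation":[0,0,0],"linear":[5,-25.9,-12.8],"jaw":0},{"rotation":[0,0,0],"linear":[6,-29.6,-14.6],"jaw":0},{"rotation":[0,0,0],"linear":[7,-32.5,-16.1],"jaw":0},{"rotation":[0,0,0],"linear":[8,-34.2,-16.9],"jaw":0}])

```text
clock: 3.17
ee_pos: [521.1, 176.8, 155.0]
tcp_rot: [0.7, 0.119, -0.694, 0.115]
contact_force: [0.3, 0.5, 0.6]
width: 85.4
```

```bash
cat > wp.py <<'E'
from h import *
from rig import r,vision
import sys
s=vision.snapshot("wrist");save(s,sys.argv[1]+".png",scale=1.25)
pickle.dump(s,open(sys.argv[1]+".pkl","wb"))
st=r.read_state();R=Ro.from_quat(st["tcp_rot"]);M=R.as_matrix();print(st["clock"],st["ee_pos"],M.round(3).tolist(),st["joint_vel"].round(2),st["contact_force"].round(1))
x=M[:,0];ax=np.cross(x,[0,0,-1]);print("level rotvec deg",np.degrees(R.inv().apply(ax)).round(2),"yaw",np.degrees(np.arctan2(-M[1,2],-M[0,2])).round(2))
E
python3 wp.py w3; python3 - <<'E'
from h import *
s=pickle.load(open("w3.pkl","rb"));print(proj(s,[[518.5,173,77],[518.5,173,11]])*1.25)
E
```

```text
3.2167 [520.24031645 179.59108339 153.42121315] [[0.005, 0.33, -0.944], [0.009, -0.944, -0.33], [-1.0, -0.007, -0.008]] [ 0.05 -0.03  0.02  0.03  0.    0.05  0.08] [ 0.8  3.2 -1.2]
level rotvec deg [ 0.   -0.47  0.4 ] yaw 19.28
[[407.9584843  263.50946192]
 [407.28926502 238.49428856]]
```

View pics/w3.png

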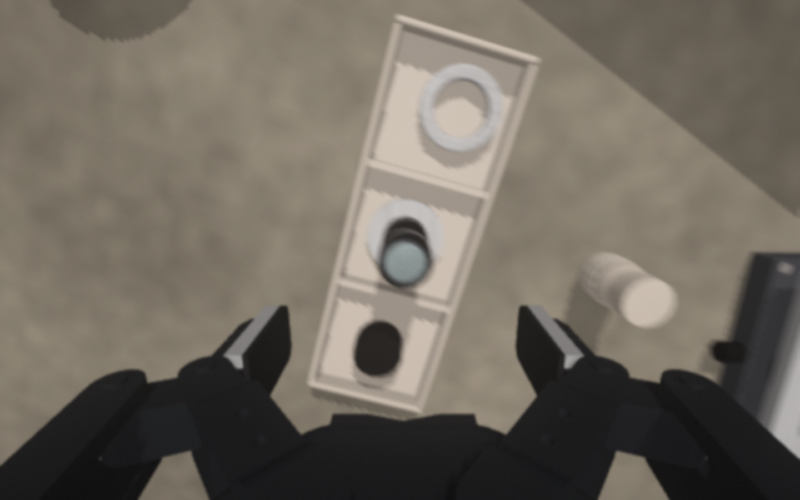

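Emit:
servo_tool(targets=[{"rotation":[0.5,-0.5,0.4],"linear":[2,0.5,0.45],"jaw":0},{"rotation":[0.5,-0.5,0.4],"linear":[4.5,0.54,0.47],"jaw":0},{"rotation":[0.5,-0.5,0.4],"linear":[7,0.54,0.47],"jaw":0},{"rotation":[0.5,-0.5,0.4],"linear":[9.5,0.54,0.47],"jaw":0},{"rotation":[0.5,-0.5,0.4],"linear":[11,0.54,0.47],"jaw":0},{"rotation":[0.5,-0.5,0.4],"linear":[11.63,0.54,0.47],"jaw":0},{"rotation":[0.5,-0.5,0.4],"linear":[11.63,0.54,0.47],"jaw":0},{"rotation":[0.5,-0.5,0.4],"linear":[11.63,0.54,0.47],"jaw":0}], newtons=50)

```text
clock: 3.88
ee_pos: [519.1, 172.6, 37.3]
tcp_rot: [-0.698, -0.114, 0.698, -0.115]
contact_force: [-0.0, -0.1, 0.5]
width: 85.6
```

```bash
python3 wp.py w4
```

```text
3.9333 [519.35745557 173.15806267  37.82213832] [[0.001, 0.32, -0.947], [-0.0, -0.947, -0.32], [-1.0, 0.0, -0.001]] [-0.01 -0.02 -0.01 -0.    0.   -0.   -0.  ] [ 0.5 -0.3  0.2]
level rotvec deg [ 0.   -0.06 -0.02] yaw 18.69
```

View pics/w4.png

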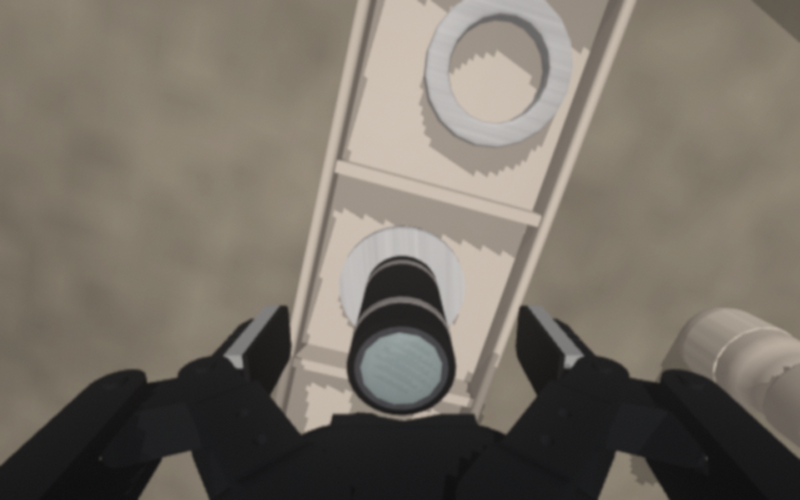

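```bash
python3 - <<'E'
from h import *
s=pickle.load(open("w4.pkl","rb"))
print(proj(s,[[519.36,173.2,77],[519.36,173.2,11]])*1.25)
for p,z in(((401,370),77),((402,282),11)):
    X=atz(s,(p[0]/1.25,p[1]/1.25),z);print(X, (X-[519.36,173.2,z])@np.array([[.947,-.32],[.32,.947],[0,0]]))
E
```

```text
[[401.38119551 365.2666942 ]
 [401.81438206 286.82653069]]
[517.75757608 172.78680933  77.        ] [-1.64971647  0.12148409]
[521.69919148 173.8918994   11.        ] [ 2.43662215 -0.09331254]
```

Emit:
servo_tool(targets=[{"rotation":[0,0,0],"linear":[0,0,0],"jaw":255},{"rotation":[0,0,0],"linear":[0,0,0],"jaw":255},{"rotation":[0,0,0],"linear":[0,0,0],"jaw":255},{"rotation":[0,0,0],"linear":[0,0,0],"jaw":255},{"rotation":[0,0,0],"linear":[0,0,0],"jaw":255},{"rotation":[0,0,0],"linear":[0,0,0],"jaw":255},{"rotation":[0,0,0],"linear":[0,0,0],"jaw":255},{"rotation":[0,0,0],"linear":[0,0,0],"jaw":255}], newtons=50)

```text
clock: 4.6
ee_pos: [519.8, 173.4, 38.6]
tcp_rot: [0.698, 0.115, -0.697, 0.115]
contact_force: [-0.3, -1.3, 5.3]
width: 33.0
```

Emit:
servo_tool(targets=[{"rotation":[0,0,0],"linear":[-1.5,0,0],"jaw":255},{"rotation":[0,0,0],"linear":[-4,0,0],"jaw":255},{"rotation":[0,0,0],"linear":[-7,0,0],"jaw":255},{"rotation":[0,0,0],"linear":[-10,2,0.6],"jaw":255},{"rotation":[0,0,0],"linear":[-12.5,5,1.5],"jaw":255},{"rotation":[0,0,0],"linear":[-14,8,2.4],"jaw":255},{"rotation":[0,0,0],"linear":[-14,11.5,3.5],"jaw":255},{"rotation":[0,0,0],"linear":[-14,14.5,4.4],"jaw":255},{"rotation":[0,0,0],"linear":[-14,16.5,5],"jaw":255},{"rotation":[0,0,0],"linear":[-14,17.2,5.2],"jaw":255}])

```text
clock: 5.43
ee_pos: [524.3, -11.3, 178.3]
tcp_rot: [0.698, 0.112, -0.698, 0.113]
contact_force: [0.2, -0.7, -2.0]
width: 32.7
```

Emit:
servo_tool(targets=[{"rotation":[0,0,0],"linear":[0,1.5,0.5],"jaw":255},{"rotation":[0,0,0],"linear":[0,4,1.2],"jaw":255},{"rotation":[0,0,0],"linear":[0,7,2.1],"jaw":255},{"rotation":[0,0,0],"linear":[0,9.5,2.9],"jaw":255},{"rotation":[0,0,0],"linear":[0,11.5,3.5],"jaw":255},{"rotation":[0,0,0],"linear":[0,12,3.7],"jaw":255},{"rotation":[0,0,0],"linear":[0,12,3.7],"jaw":255}])

```text
clock: 6.02
ee_pos: [526.5, -138.0, 178.1]
tcp_rot: [-0.698, -0.111, 0.698, -0.112]
contact_force: [0.2, -0.3, -2.1]
width: 32.8
```

```bash
python3 wp.py w5
```

```text
6.0667 [ 526.65745622 -136.06393507  178.16526345] [[-0.0, 0.314, -0.949], [-0.001, -0.949, -0.314], [-1.0, 0.001, 0.001]] [-0.03 -0.   -0.03  0.01 -0.   -0.   -0.  ] [-0.  -0.2 -1.1]
level rotvec deg [ 0.    0.03 -0.07] yaw 18.31
```

View pics/w5.png

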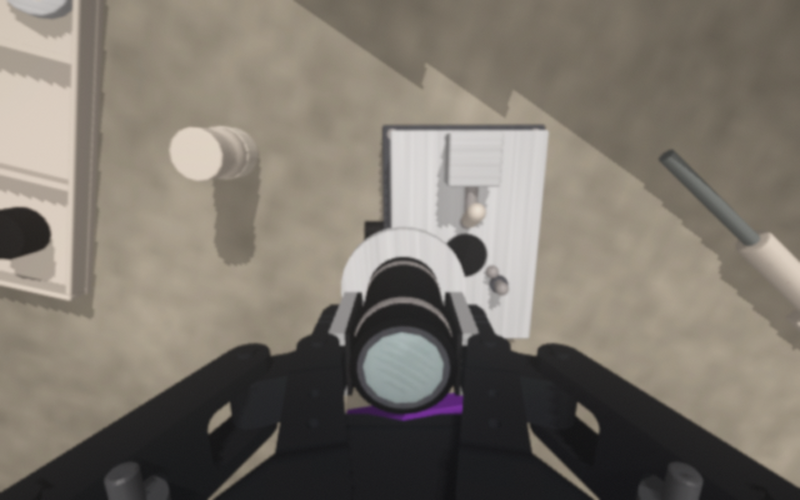

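```bash
python3 - <<'E'
from h import *
for n,pts in(("w2",[(409,156),(440,184),(377,183)]),("w5",[(467,255),(498,285)])):
    s=pickle.load(open(n+".pkl","rb"))
    for p,z in zip(pts,(50,55,55)): print(n,p,atz(s,(p[0]/1.25,p[1]/1.25),z).round(1))
    for h in(0,10,20):
        print(h)
        print((proj(s,[[527.4,-186,42+h]])*1.25).round(1))
s5=pickle.load(open("w5.pkl","rb"));f=s5["frame"]
cv2.imwrite("pics/w5c.png",cv2.resize(np.ascontiguousarray(f[90:250,250:450,::-1]),(800,640))[:600])
s=pickle.load(open("w2.pkl","rb"));f=s["frame"]
cv2.imwrite("pics/w2c.png",cv2.resize(np.ascontiguousarray(f[20:200,260:400,::-1]),None,fx=4,fy=3.3*4/4)[:600])
E
```

```text
w2 (409, 156) [ 526.8 -188.6   50. ]
w2 (440, 184) [ 513.8 -220.7   55. ]
w2 (377, 183) [ 497.2 -170.5   55. ]
0
[[406.2 154. ]]
10
[[406.3 154.2]]
20
[[406.4 154.5]]
w5 (467, 255) [ 528.1 -188.1   50. ]
w5 (498, 285) [ 514.5 -217.1   55. ]
0
[[462.4 252.1]]
10
[[464.4 255.8]]
20
[[466.7 259.8]]
```

View pics/w2c.png

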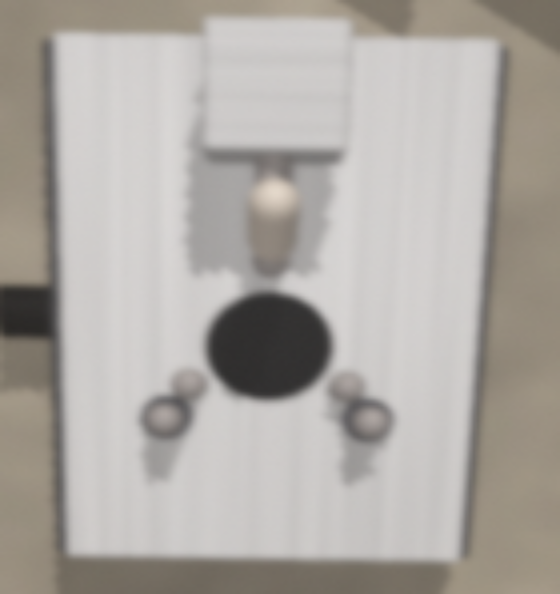

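View pics/w5c.png

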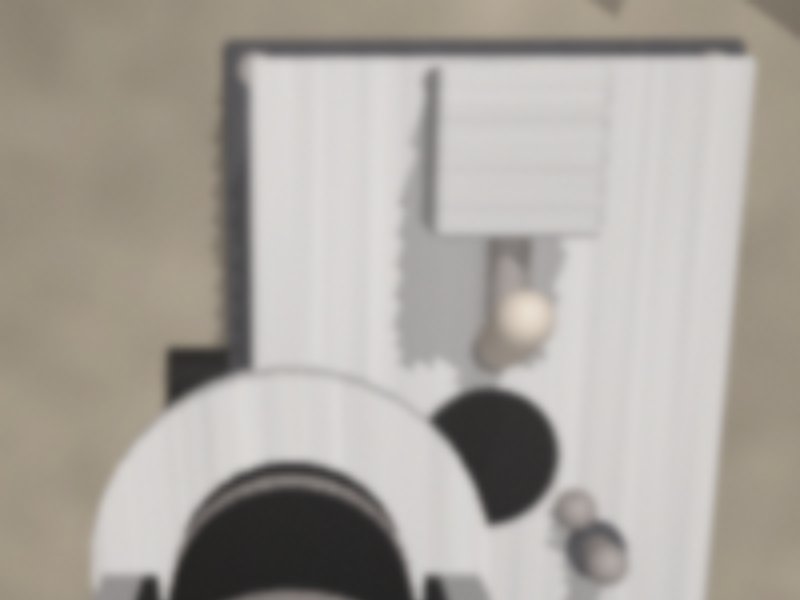

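Emit:
servo_tool(targets=[{"rotation":[-0.4,0,-0.1],"linear":[0,2,0.5],"jaw":255},{"rotation":[-0.4,0,-0.1],"linear":[0,4,1],"jaw":255},{"rotation":[-0.4,0,-0.1],"linear":[1.5,4.88,1.23],"jaw":255},{"rotation":[-0.4,0,-0.1],"linear":[3.5,4.88,1.23],"jaw":255},{"rotation":[-0.4,0,-0.1],"linear":[4.5,4.88,1.23],"jaw":255},{"rotation":[-0.4,0,-0.1],"linear":[4.8,4.88,1.23],"jaw":255},{"rotation":[-0.4,0,-0.1],"linear":[4.8,4.88,1.23],"jaw":255},{"rotation":[-0.4,0,-0.1],"linear":[4.8,4.88,1.23],"jaw":255}])

```text
clock: 6.73
ee_pos: [530.8, -184.7, 130.5]
tcp_rot: [-0.697, -0.116, 0.698, -0.115]
contact_force: [0.3, -0.0, -1.3]
width: 33.1
```

```bash
python3 wp.py w6; python3 - <<'E'
from h import *
from rig import vision
s=vision.snapshot("scene");save(s,"s6.png",crop=(200,200,340,340),scale=4)
E
```

```text
6.7833 [ 531.08640117 -185.16263295  130.86159564] [[0.0, 0.322, -0.947], [0.001, -0.947, -0.322], [-1.0, -0.0, -0.001]] [ 0.01 -0.01  0.01 -0.01  0.   -0.    0.  ] [-0.3  0.4 -0.7]
level rotvec deg [-0.   -0.04  0.02] yaw 18.81
```

View pics/w6.png

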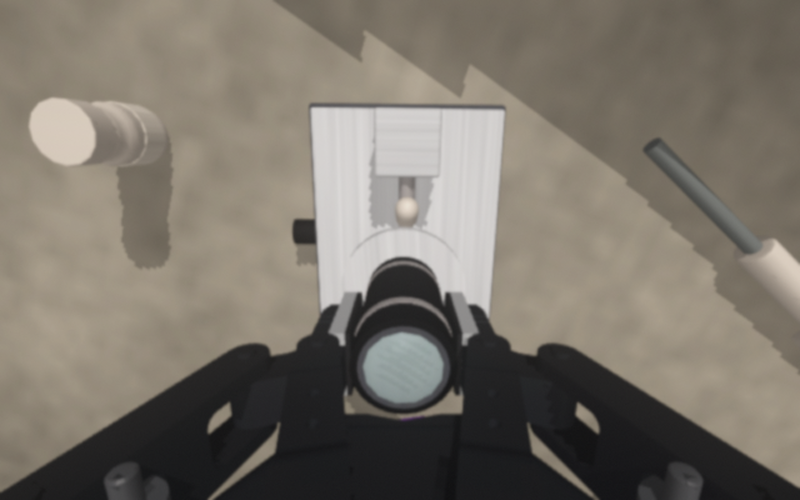

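View pics/s6.png

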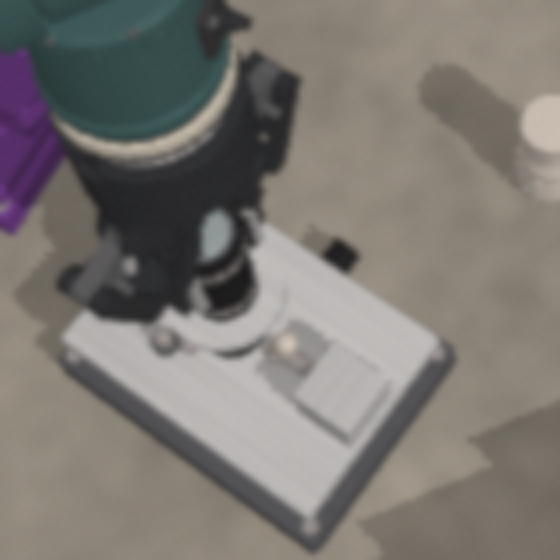

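```bash
python3 - <<'E'
from h import *
s=pickle.load(open("w6.pkl","rb"))
T=np.array([531.09,-185.16])
for p,z in(((406,210),85),((408,176),70),((404,285),103.3),((403.5,368),169.3),((311,105),47),((505,107),47)):
    X=atz(s,(p[0]/1.25,p[1]/1.25),z)[:2];d=X-T;print(p,X.round(1),"mx",(d@[.947,.322]).round(1),"my",(d@[-.322,.947]).round(1))
E
```

```text
(406, 210) [ 563.5 -175.2] mx 33.9 my -1.0
(408, 176) [ 578.6 -171.3] mx 49.5 my -2.2
(404, 285) [ 531.9 -184.9] mx 0.9 my -0.0
(403.5, 368) [ 529.8 -185.3] mx -1.2 my 0.3
(311, 105) [ 596.6 -107.9] mx 86.9 my 52.1
(505, 107) [ 630.6 -211.3] mx 85.8 my -56.8
```

Emit:
servo_tool(targets=[{"rotation":[0,0,0],"linear":[0.3,0.14,0.12],"jaw":255},{"rotation":[0,0,0],"linear":[0.6,0.14,0.12],"jaw":255},{"rotation":[0,0,0],"linear":[0.9,0.14,0.12],"jaw":255},{"rotation":[0,0,0],"linear":[1.2,0.14,0.12],"jaw":255},{"rotation":[0,0,0],"linear":[1.2,0.14,0.12],"jaw":255}])

```text
clock: 7.25
ee_pos: [529.9, -187.2, 118.4]
tcp_rot: [-0.698, -0.116, 0.698, -0.115]
contact_force: [0.1, -0.3, -1.9]
width: 33.2
```

```bash
cat > st.py <<'E'
from rig import r
import numpy as np
from scipy.spatial.transform import Rotation as Ro
s=r.read_state();M=Ro.from_quat(s["tcp_rot"]).as_matrix();f=s["contact_force"]
a=np.array([527.5,-187.3]);d=s["ee_pos"][:2]-a;c=np.radians(18.7);e=np.array([np.cos(c),np.sin(c)]);g=np.array([-e[1],e[0]])
print(round(s["clock"],2),s["ee_pos"].round(2),"off mx,my",(d@e).round(2),(d@g).round(2),"F mx,my,z",(f[:2]@e).round(1),(f[:2]@g).round(1),f[2].round(1),"T",s["ft_torque"].round(2),"tilt",np.degrees(M[:2,0]).round(2),"w",round(s["width"],1))
E
python3 st.py
```

```text
7.25 [ 529.94 -187.23  118.39] off mx,my 2.34 -0.72 F mx,my,z 0.0 -0.3 -1.9 T [0.01 0.02 0.02] tilt [-0.02  0.03] w 33.2
```

Emit:
servo_tool(targets=[{"rotation":[0,0,0],"linear":[0.2,-0.03,-0.07],"jaw":255},{"rotation":[0,0,0],"linear":[0.4,-0.03,-0.07],"jaw":255},{"rotation":[0,0,0],"linear":[0.6,-0.03,-0.07],"jaw":255},{"rotation":[0,0,0],"linear":[0.6,-0.03,-0.07],"jaw":255}])

```text
clock: 7.58
ee_pos: [529.3, -186.8, 111.7]
tcp_rot: [-0.697, -0.116, 0.699, -0.115]
contact_force: [-1.7, 0.2, -1.0]
width: 33.6
```

```bash
python3 st.py
```

```text
7.58 [ 529.29 -186.79  111.71] off mx,my 1.86 -0.09 F mx,my,z -1.5 0.8 -1.0 T [-0.08  0.38  0.04] tilt [-0.17  0.05] w 33.6
```

Emit:
servo_tool(targets=[{"rotation":[0,0,0],"linear":[0.2,0,0],"jaw":255},{"rotation":[0,0,0],"linear":[0.4,0,0],"jaw":255},{"rotation":[0,0,0],"linear":[0.4,0,0],"jaw":255}])

```text
clock: 7.83
ee_pos: [527.7, -186.9, 107.0]
tcp_rot: [-0.696, -0.116, 0.7, -0.114]
contact_force: [-2.7, -1.2, -2.2]
width: 33.4
```

```bash
python3 st.py
```

```text
7.83 [ 527.71 -186.92  106.99] off mx,my 0.32 0.3 F mx,my,z -2.9 -0.3 -2.2 T [-0.2   0.69  0.01] tilt [-0.35  0.06] w 33.4
```

Emit:
servo_tool(targets=[{"rotation":[0,0,0],"linear":[0,0,-0.25],"jaw":255},{"rotation":[0,0,0],"linear":[0,0,-0.5],"jaw":255},{"rotation":[0,0,0],"linear":[0.1,0,-0.5],"jaw":255},{"rotation":[0,0,0],"linear":[0.1,0,-0.5],"jaw":255}])

```text
clock: 8.17
ee_pos: [531.5, -185.4, 105.6]
tcp_rot: [-0.695, -0.116, 0.7, -0.114]
contact_force: [-4.7, -1.4, -0.9]
width: 32.7
```

```bash
python3 st.py
```

```text
8.17 [ 531.47 -185.45  105.63] off mx,my 4.36 0.48 F mx,my,z -4.9 0.2 -0.9 T [-0.36  1.12  0.02] tilt [-0.47  0.06] w 32.7
```

Emit:
servo_tool(targets=[{"rotation":[0,0,0],"linear":[0.2,0.05,0],"jaw":255},{"rotation":[0,0,0],"linear":[0.4,0.05,0],"jaw":255},{"rotation":[0,0,0],"linear":[0.4,0.05,0],"jaw":255}])

```text
clock: 8.42
ee_pos: [530.8, -186.1, 101.2]
tcp_rot: [-0.694, -0.116, 0.701, -0.114]
contact_force: [-4.0, -0.7, -1.3]
width: 33.2
```

```bash
python3 st.py
```

```text
8.42 [ 530.77 -186.11  101.16] off mx,my 3.47 0.08 F mx,my,z -4.0 0.6 -1.3 T [-0.38  1.15 -0.02] tilt [-0.57  0.06] w 33.2
```

Emit:
servo_tool(targets=[{"rotation":[0,0.9,0.2],"linear":[0.1,0,-0.1],"jaw":255},{"rotation":[0,0.9,0.2],"linear":[0.2,0,-0.1],"jaw":255},{"rotation":[0,0.9,0.2],"linear":[0.3,0,-0.1],"jaw":255},{"rotation":[0,0.9,0.2],"linear":[0.3,0,-0.1],"jaw":255}])

```text
clock: 8.75
ee_pos: [530.4, -185.9, 97.5]
tcp_rot: [0.699, 0.116, -0.696, 0.114]
contact_force: [-5.2, -2.5, -2.4]
width: 32.8
```

```bash
python3 st.py
```

```text
8.75 [ 530.37 -185.88   97.54] off mx,my 3.18 0.42 F mx,my,z -5.8 -0.7 -2.4 T [-0.41  1.32 -0.01] tilt [0.24 0.18] w 32.8
```

```bash
python3 - <<'E'
from h import *
from rig import vision
s=vision.snapshot("scene");pickle.dump(s,open("s7.pkl","wb"))
w=vision.snapshot("wrist")
a=cv2.resize(np.ascontiguousarray(s["frame"][240:340,200:330,::-1]),(400,308),interpolation=cv2.INTER_CUBIC)
b=cv2.resize(np.ascontiguousarray(w["frame"][130:330,250:400,::-1])[:116],(400,308),interpolation=cv2.INTER_CUBIC)
cv2.imwrite("pics/c7.png",np.hstack([a,b]))
E
```

```text
(no output)
```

View pics/c7.png

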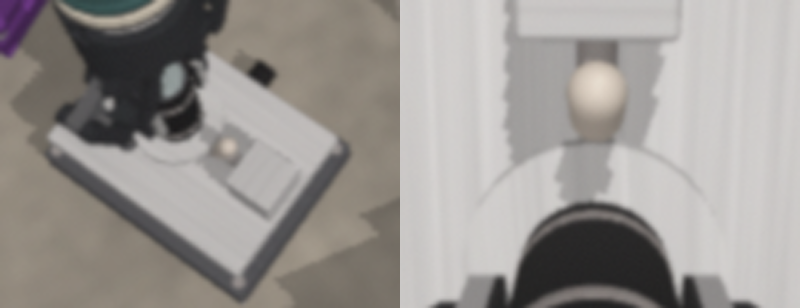

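Emit:
servo_tool(targets=[{"rotation":[0,0.2,0],"linear":[0.1,0.03,-0.12],"jaw":255},{"rotation":[0,0.2,0],"linear":[0.2,0.03,-0.12],"jaw":255},{"rotation":[0,0.2,0],"linear":[0.2,0.03,-0.12],"jaw":255}])

```text
clock: 9.1
ee_pos: [530.2, -185.7, 94.8]
tcp_rot: [0.7, 0.116, -0.696, 0.113]
contact_force: [-5.4, -1.2, -2.6]
width: 33.0
```

```bash
python3 st.py
```

```text
9.1 [ 530.16 -185.74   94.79] off mx,my 3.02 0.62 F mx,my,z -5.5 0.6 -2.6 T [-0.46  1.29  0.01] tilt [0.29 0.27] w 33.0
```

Emit:
servo_tool(targets=[{"rotation":[0,0.2,0],"linear":[0.1,0,-0.12],"jaw":255},{"rotation":[0,0.2,0],"linear":[0.2,0,-0.12],"jaw":255},{"rotation":[0,0.2,0],"linear":[0.2,0,-0.12],"jaw":255}])

```text
clock: 9.35
ee_pos: [529.9, -185.2, 92.0]
tcp_rot: [0.7, 0.116, -0.695, 0.113]
contact_force: [-4.2, -1.2, -3.1]
width: 33.0
```

```bash
python3 st.py
```

```text
9.35 [ 529.9  -185.22   92.05] off mx,my 2.94 1.21 F mx,my,z -4.4 0.2 -3.1 T [-0.4   1.23  0.08] tilt [0.35 0.37] w 33.0
```

Emit:
servo_tool(targets=[{"rotation":[0,-0.4,0.24],"linear":[0.05,0.1,-0.14],"jaw":255},{"rotation":[0,-0.4,0.24],"linear":[0.12,0.1,-0.14],"jaw":255},{"rotation":[0,-0.4,0.24],"linear":[0.12,0.1,-0.14],"jaw":255}])

```text
clock: 9.6
ee_pos: [530.5, -185.4, 90.0]
tcp_rot: [-0.697, -0.115, 0.698, -0.114]
contact_force: [-4.5, -1.9, -4.4]
width: 32.7
```

```bash
python3 st.py
```

```text
9.6 [ 530.47 -185.38   90.02] off mx,my 3.43 0.87 F mx,my,z -4.9 -0.4 -4.4 T [-0.3   1.17  0.03] tilt [-0.07  0.05] w 32.7
```

Emit:
servo_tool(targets=[{"rotation":[0,0,0],"linear":[0.07,0.05,-0.12],"jaw":255},{"rotation":[0,0,0],"linear":[0.12,0.05,-0.12],"jaw":255},{"rotation":[0,0,0],"linear":[0.12,0.05,-0.12],"jaw":255}])

```text
clock: 9.85
ee_pos: [531.9, -185.2, 89.2]
tcp_rot: [-0.698, -0.115, 0.698, -0.114]
contact_force: [-5.0, -0.8, 1.5]
width: 32.7
```

```bash
python3 st.py
```

```text
9.85 [ 531.92 -185.2    89.21] off mx,my 4.85 0.57 F mx,my,z -5.0 0.9 1.5 T [-0.29  1.34  0.03] tilt [-0.05  0.07] w 32.7
```

Emit:
servo_tool(targets=[{"rotation":[0,0,0],"linear":[0.05,0.05,0.0],"jaw":255},{"rotation":[0,0,0],"linear":[0.1,0.05,0.05],"jaw":255},{"rotation":[0,0,0],"linear":[0.1,0.05,0.05],"jaw":255}])

```text
clock: 10.1
ee_pos: [532.1, -185.4, 89.2]
tcp_rot: [0.698, 0.115, -0.698, 0.114]
contact_force: [-5.1, -0.7, 4.3]
width: 33.0
```

```bash
python3 st.py
```

```text
10.1 [ 532.11 -185.36   89.17] off mx,my 4.99 0.36 F mx,my,z -5.0 0.9 4.3 T [-0.11  1.5   0.04] tilt [0.01 0.09] w 33.0
```

```bash
python3 - <<'E'
from h import *
from rig import vision
s=vision.snapshot("scene");t=vision.snapshot("top");w=vision.snapshot("wrist")
pickle.dump([s,t,w],open("s8.pkl","wb"))
a=cv2.resize(np.ascontiguousarray(s["frame"][255:315,215:293,::-1]),(400,308),interpolation=cv2.INTER_CUBIC)
b=cv2.resize(np.ascontiguousarray(w["frame"][130:246,250:400,::-1]),(400,308),interpolation=cv2.INTER_CUBIC)
c=cv2.resize(np.ascontiguousarray(t["frame"][130:208,360:460,::-1]),(400,308),interpolation=cv2.INTER_CUBIC)
cv2.imwrite("pics/c8.png",np.vstack([np.hstack([a,b]),np.hstack([c,c*0])])[:600])
E
```

```text
(no output)
```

View pics/c8.png

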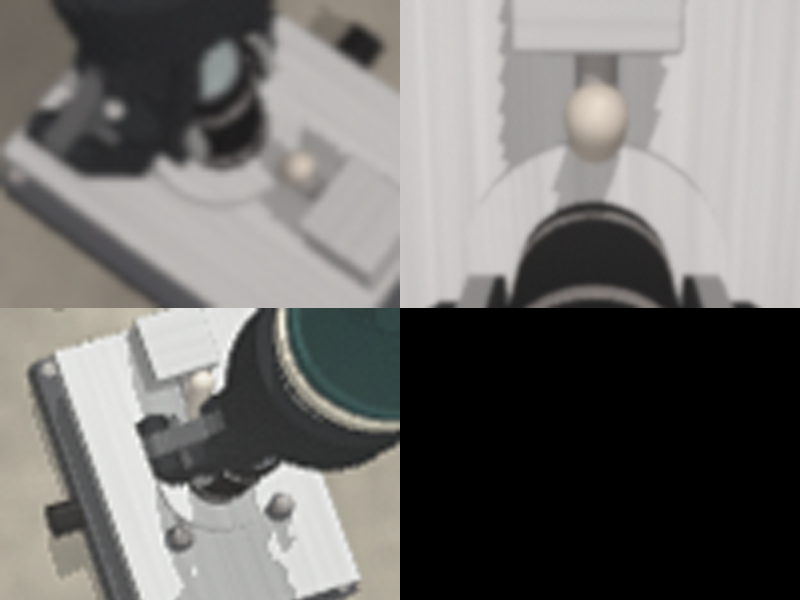

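Emit:
servo_tool(targets=[{"rotation":[0,0,0],"linear":[0.02,0,0.15],"jaw":255},{"rotation":[0,0,0],"linear":[0.02,0,0.25],"jaw":255},{"rotation":[0,0,0],"linear":[0.02,0,0.3],"jaw":255},{"rotation":[0,0,0],"linear":[0.02,0,0.3],"jaw":255}])

```text
clock: 10.58
ee_pos: [529.8, -186.2, 89.3]
tcp_rot: [0.698, 0.115, -0.697, 0.114]
contact_force: [-4.4, -0.0, 3.0]
width: 32.8
```

```bash
python3 st.py
```

```text
10.58 [ 529.76 -186.21   89.3 ] off mx,my 2.49 0.31 F mx,my,z -4.2 1.4 3.0 T [-0.11  1.05  0.04] tilt [0.08 0.09] w 32.8
```

Emit:
servo_tool(targets=[{"rotation":[0,0,0],"linear":[0.02,0,0.1],"jaw":255},{"rotation":[0,0,0],"linear":[0.02,0,0.2],"jaw":255},{"rotation":[0,0,0],"linear":[0.02,0,0.2],"jaw":255}])

```text
clock: 10.83
ee_pos: [528.4, -186.8, 89.3]
tcp_rot: [0.699, 0.115, -0.697, 0.114]
contact_force: [-3.1, -0.3, 1.7]
width: 32.9
```

```bash
python3 st.py
```

```text
10.83 [ 528.38 -186.83   89.29] off mx,my 0.98 0.16 F mx,my,z -3.0 0.7 1.7 T [-0.08  0.84 -0.04] tilt [0.15 0.09] w 32.9
```

Emit:
servo_tool(targets=[{"rotation":[0,0,0],"linear":[0.02,0,0.1],"jaw":255},{"rotation":[0,0,0],"linear":[0.02,0,0.15],"jaw":255},{"rotation":[0,0,0],"linear":[0.02,0,0.15],"jaw":255}])

```text
clock: 11.08
ee_pos: [528.1, -186.9, 89.3]
tcp_rot: [0.7, 0.115, -0.696, 0.115]
contact_force: [-1.7, 0.7, -0.3]
width: 32.8
```

```bash
python3 st.py
```

```text
11.08 [ 528.15 -186.94   89.31] off mx,my 0.73 0.14 F mx,my,z -1.4 1.2 -0.3 T [0.16 0.45 0.02] tilt [0.28 0.1 ] w 32.8
```

Emit:
servo_tool(targets=[{"rotation":[0,-0.3,0],"linear":[0.05,0,0.05],"jaw":255},{"rotation":[0,-0.3,0],"linear":[0.1,0,0.1],"jaw":255},{"rotation":[0,-0.3,0],"linear":[0.15,0,0.1],"jaw":255},{"rotation":[0,-0.3,0],"linear":[0.15,0,0.1],"jaw":255}])

```text
clock: 11.42
ee_pos: [528.5, -187.0, 89.1]
tcp_rot: [0.698, 0.115, -0.697, 0.115]
contact_force: [-3.0, 1.7, 9.1]
width: 32.6
```

```bash
python3 st.py
```

```text
11.42 [ 528.53 -186.99   89.1 ] off mx,my 1.07 -0.04 F mx,my,z -2.3 2.6 9.1 T [0.43 0.83 0.08] tilt [ 0.12 -0.01] w 32.6
```

Emit:
servo_tool(targets=[{"rotation":[0,-0.1,0],"linear":[-0.1,0,0.1],"jaw":255},{"rotation":[0,-0.1,0],"linear":[-0.1,0,0.2],"jaw":255},{"rotation":[0,-0.1,0],"linear":[-0.1,0,0.2],"jaw":255}])

```text
clock: 11.67
ee_pos: [527.8, -187.1, 90.0]
tcp_rot: [0.699, 0.115, -0.697, 0.116]
contact_force: [0.5, 0.9, -3.6]
width: 33.1
```

```bash
python3 st.py
```

```text
11.67 [ 527.84 -187.06   90.02] off mx,my 0.4 0.12 F mx,my,z 0.8 0.7 -3.6 T [ 0.45 -0.05 -0.  ] tilt [ 0.16 -0.02] w 33.1
```

Emit:
servo_tool(targets=[{"rotation":[0,-0.1,0],"linear":[0.07,0,0],"jaw":255},{"rotation":[0,-0.1,0],"linear":[0.14,0,0],"jaw":255},{"rotation":[0,-0.1,0],"linear":[0.19,0,0],"jaw":255},{"rotation":[0,-0.1,0],"linear":[0.19,0,0],"jaw":255}])

```text
clock: 12.0
ee_pos: [528.3, -187.0, 89.1]
tcp_rot: [0.698, 0.115, -0.697, 0.116]
contact_force: [-3.3, 1.9, 8.0]
width: 33.0
```

```bash
python3 st.py
```

```text
12.0 [ 528.28 -186.97   89.13] off mx,my 0.84 0.06 F mx,my,z -2.5 2.9 8.0 T [ 0.57  0.68 -0.01] tilt [ 0.09 -0.06] w 33.0
```

```bash
python3 - <<'E'
from h import *
from rig import vision
s=vision.snapshot("scene");t=vision.snapshot("top");w=vision.snapshot("wrist")
pickle.dump([s,t,w],open("s9.pkl","wb"))
a=cv2.resize(np.ascontiguousarray(s["frame"][255:315,215:293,::-1]),(400,308),interpolation=cv2.INTER_CUBIC)
b=cv2.resize(np.ascontiguousarray(w["frame"][130:246,250:400,::-1]),(400,308),interpolation=cv2.INTER_CUBIC)
c=cv2.resize(np.ascontiguousarray(t["frame"][130:208,360:460,::-1]),(400,308),interpolation=cv2.INTER_CUBIC)
w6=pickle.load(open("w6.pkl","rb"))
d=cv2.resize(np.ascontiguousarray(w6["frame"][130:246,250:400,::-1]),(400,308),interpolation=cv2.INTER_CUBIC)
cv2.imwrite("pics/c9.png",np.vstack([np.hstack([a,b]),np.hstack([c,d])])[:600])
# edge of stage height from now
T=np.array([528.28,-186.97])
E
```

```text
(no output)
```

View pics/c9.png

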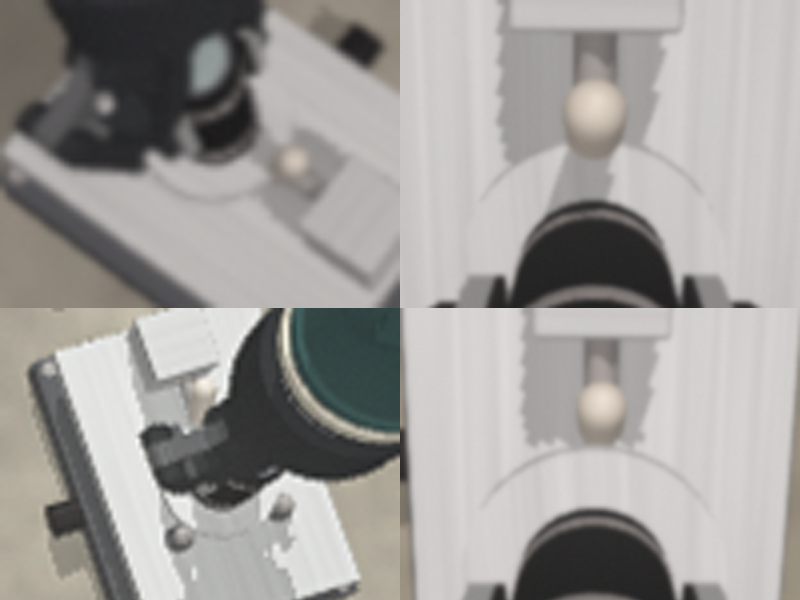

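Emit:
servo_tool(targets=[{"rotation":[0,0,0],"linear":[0,0,0.05],"jaw":255},{"rotation":[0,0,0],"linear":[0,0,0.08],"jaw":255},{"rotation":[0,0,0],"linear":[0,0,0.08],"jaw":255}])

```text
clock: 12.4
ee_pos: [528.0, -187.0, 89.3]
tcp_rot: [0.698, 0.115, -0.697, 0.116]
contact_force: [-1.0, 1.4, 2.0]
width: 33.1
```

```bash
python3 st.py
```

```text
12.4 [ 527.98 -187.01   89.31] off mx,my 0.55 0.12 F mx,my,z -0.5 1.6 2.0 T [0.51 0.21 0.07] tilt [ 0.15 -0.05] w 33.1
```

Emit:
servo_tool(targets=[{"rotation":[0,0,0],"linear":[0,0,0],"jaw":120},{"rotation":[0,0,0],"linear":[0,0,0],"jaw":100},{"rotation":[0,0,0],"linear":[0,0,0],"jaw":80},{"rotation":[0,0,0],"linear":[0,0,0],"jaw":60},{"rotation":[0,0,0],"linear":[0,0,0],"jaw":60}])

```text
clock: 12.82
ee_pos: [528.2, -187.4, 89.3]
tcp_rot: [0.699, 0.115, -0.697, 0.116]
contact_force: [0.6, -0.1, 0.5]
width: 65.3
```

```bash
python3 st.py; python3 - <<'E'
from h import *
from rig import vision
s=vision.snapshot("scene");t=vision.snapshot("top");w=vision.snapshot("wrist")
pickle.dump([s,t,w],open("s10.pkl","wb"))
a=cv2.resize(np.ascontiguousarray(s["frame"][255:315,215:293,::-1]),(400,300),interpolation=cv2.INTER_CUBIC)
c=cv2.resize(np.ascontiguousarray(t["frame"][130:208,360:460,::-1]),(400,300),interpolation=cv2.INTER_CUBIC)
b=cv2.resize(np.ascontiguousarray(w["frame"][130:350,250:400,::-1]),(400,600))
cv2.imwrite("pics/c10.png",np.hstack([np.vstack([a,c]),b]))
E
```

```text
12.82 [ 528.19 -187.42   89.3 ] off mx,my 0.62 -0.33 F mx,my,z 0.5 -0.3 0.5 T [0.07 0.01 0.01] tilt [ 0.17 -0.07] w 65.3
```

View pics/c10.png

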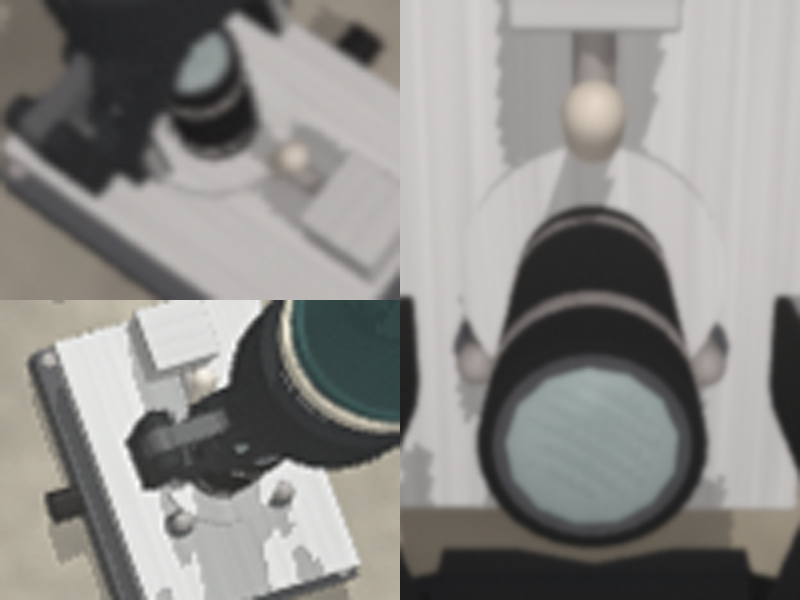

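Emit:
servo_tool(targets=[{"rotation":[0,0,0],"linear":[-0.5,0,0],"jaw":30},{"rotation":[0,0,0],"linear":[-2,0,0],"jaw":0},{"rotation":[0,0,0],"linear":[-5,0,0],"jaw":0},{"rotation":[0,0,0],"linear":[-8,0,0],"jaw":0},{"rotation":[0,0,0],"linear":[-11,0,2],"jaw":0},{"rotation":[0,0,0],"linear":[-13,0,5],"jaw":0},{"rotation":[0,0,0],"linear":[-13,0,6],"jaw":0},{"rotation":[0,0,0],"linear":[-13,0,6],"jaw":0}])

```text
clock: 13.63
ee_pos: [468.2, -207.8, 220.2]
tcp_rot: [0.699, 0.113, -0.697, 0.115]
contact_force: [0.8, -0.2, -0.5]
width: 85.5
```

```bash
python3 wp.py w11; python3 st.py; python3 - <<'E'
from h import *
from rig import vision
s=vision.snapshot("scene");t=vision.snapshot("top");w=pickle.load(open("w11.pkl","rb"))
pickle.dump([s,t,w],open("s11.pkl","wb"))
a=cv2.resize(np.ascontiguousarray(s["frame"][235:325,205:325,::-1]),(400,300),interpolation=cv2.INTER_CUBIC)
c=cv2.resize(np.ascontiguousarray(t["frame"][120:195,360:460,::-1]),(400,300),interpolation=cv2.INTER_CUBIC)
b=cv2.resize(np.ascontiguousarray(w["frame"][60:260,240:400,::-1]),(400,600)[:2],interpolation=cv2.INTER_CUBIC)
cv2.imwrite("pics/c11.png",np.hstack([np.vstack([a,c]),b]))
E
```

```text
13.6833 [ 469.79239703 -206.84359965  219.37744474] [[0.003, 0.32, -0.947], [-0.001, -0.947, -0.32], [-1.0, 0.002, -0.002]] [-0.02  0.04 -0.03 -0.03 -0.   -0.01 -0.  ] [ 0.6  0.1 -0.4]
level rotvec deg [ 0.   -0.13 -0.13] yaw 18.66
13.68 [ 469.79 -206.84  219.38] off mx,my -60.93 -0.01 F mx,my,z 0.6 -0.1 -0.4 T [ 0.05 -0.    0.04] tilt [ 0.17 -0.08] w 85.4
```

View pics/c11.png

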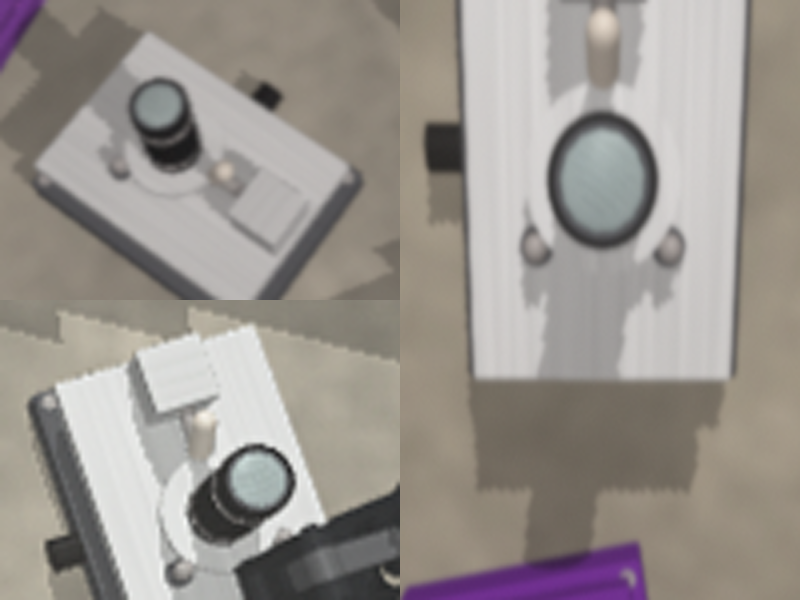

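```bash
python3 - <<'E'
from h import *
s,t,w=pickle.load(open("s11.pkl","rb"))
L=tri([(w,(320.8,120)),(s,(253,266.5)),(t,(425.5,165))]);print("top3",L)
print(tri([(s,(253,266.5)),(t,(425.5,165))]),tri([(w,(320.8,120)),(s,(253,266.5))]))
for o in("st",):
    pass
print("A ws",tri([(w,(347.2,142.3)),(s,(241,284.8))]),"A w2/s/t",tri([(t,(430,180)),(s,(241,285))]))
print("B wt",tri([(w,(240+537/2.5-160,60+247/3)),(t,(405,188))]))
for h in(50,55.5): # expected lens seat
    X=[[527.6,-187,h+72],[527.6,-187,h+6]]
    print(h,proj(w,X).round(1).tolist(),proj(s,X).round(1).tolist(),proj(t,X).round(1).tolist())
# crop big
a=cv2.resize(np.ascontiguousarray(s["frame"][250:310,225:305,::-1]),(800,600),interpolation=cv2.INTER_CUBIC);cv2.imwrite("pics/c12.png",a)
E
```

```text
top3 [ 527.57564648 -186.87399202  129.66979186]
[ 527.71336436 -186.67281727  129.84420003] [ 527.61596652 -185.98861656  127.7384744 ]
A ws [ 514.55400103 -218.62787182   55.41669735] A w2/s/t [ 514.66361162 -218.52036809   54.64713218]
B wt [ 497.54285993 -169.09134383   52.18274574]
50 [[320.6, 119.4], [320.8, 118.7]] [[252.3, 268.2], [257.3, 280.6]] [[423.4, 165.5], [414.1, 173.2]]
55.5 [[320.6, 119.5], [320.8, 118.7]] [[251.9, 267.1], [256.9, 279.7]] [[424.3, 164.8], [414.9, 172.6]]
```

View pics/c12.png

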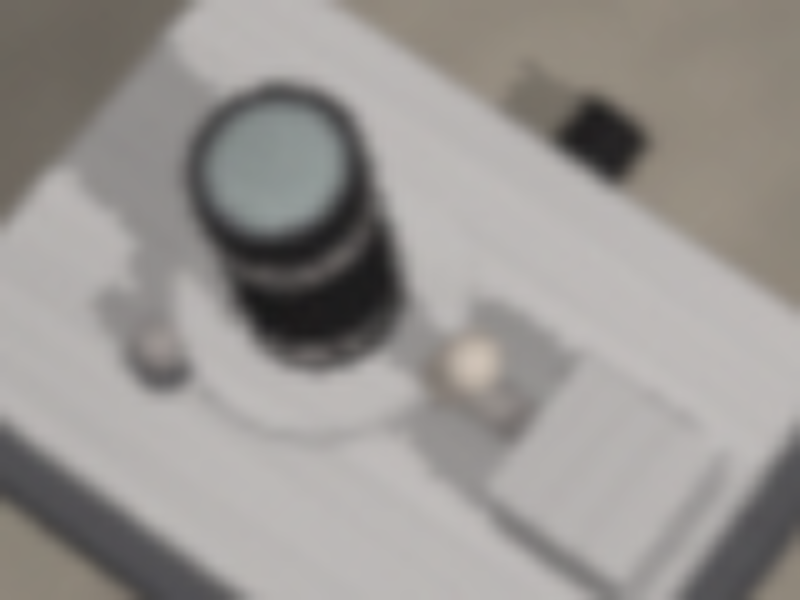

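```bash
python3 - <<'E'
from h import *
S9=pickle.load(open("s9.pkl","rb"));S10=pickle.load(open("s10.pkl","rb"));S11=pickle.load(open("s11.pkl","rb"))
g=lambda f:cv2.cvtColor(f,cv2.COLOR_RGB2GRAY).astype(np.float32)
def ecc(a,b,roi):
    x0,y0,x1,y1=roi
    W=np.eye(2,3,dtype=np.float32)
    c,W=cv2.findTransformECC(g(a["frame"])[y0:y1,x0:x1],g(b["frame"])[y0:y1,x0:x1],W,cv2.MOTION_TRANSLATION,(3,200,1e-6),None,3)
    return W[:,2].round(2),round(c,3)
# scene: glass+barrel patch; fixed camera
for n,A,B in(("s9-10",S9[0],S10[0]),("s10-11",S10[0],S11[0]),("s9-11",S9[0],S11[0])):
    for roi in((248,255,266,283),(262,275,290,305)):
        try: print(n,roi,ecc(A,B,roi))
        except Exception as e: print("fail")
for n,A,B in(("w9-10",S9[2],S10[2]),):
    for nm,roi in(("barrel",(292,205,348,232)),("lens top",(300,275,345,320)),("nose+housing",(300,125,345,190))):
        print(n,nm,ecc(A,B,roi))
E
```

```text
s9-10 (248, 255, 266, 283) (array([-0.84, -0.26], dtype=float32), 0.723)
s9-10 (262, 275, 290, 305) (array([0.01, 0.01], dtype=float32), 1.0)
s10-11 (248, 255, 266, 283) (array([-1.05, -0.9 ], dtype=float32), 0.421)
s10-11 (262, 275, 290, 305) (array([-0.  ,  0.01], dtype=float32), 1.0)
fail
s9-11 (262, 275, 290, 305) (array([0.01, 0.02], dtype=float32), 1.0)
w9-10 barrel (array([-0.6 , -0.06], dtype=float32), 0.998)
w9-10 lens top (array([-0.33,  0.58], dtype=float32), 0.859)
w9-10 nose+housing (array([-0.4 , -0.47], dtype=float32), 0.837)
```

```bash
python3 - <<'E'
from h import *
S=[pickle.load(open(f"s{i}.pkl","rb"))[0] for i in(9,10,11)]
g=[cv2.cvtColor(s["frame"],cv2.COLOR_RGB2GRAY).astype(np.float32) for s in S]
for roi in((246,286,270,297),(250,272,262,290)):
    x0,y0,x1,y1=roi
    for i,j in((0,1),(1,2),(0,2)):
        W=np.eye(2,3,dtype=np.float32)
        try:
            c,W=cv2.findTransformECC(g[i][y0:y1,x0:x1],g[j][y0:y1,x0:x1],W,cv2.MOTION_TRANSLATION,(3,200,1e-6),None,3);print(roi,i,j,W[:,2].round(2),round(c,3))
        except Exception: print(roi,i,j,"fail")
print((g[1]-g[0])[286:296,250:272].round().astype(int)[::3])
m=np.hstack([cv2.resize(np.ascontiguousarray(s["frame"][255:305,235:285,::-1]),(260,260),interpolation=cv2.INTER_CUBIC) for s in S]);cv2.imwrite("pics/c13.png",m)
from rig import vision
t=S=vision.snapshot("top");save(t,"t14.png",scale=1.25)
E
```

```text
(246, 286, 270, 297) 0 1 [ 0.84 -0.38] 0.888
(246, 286, 270, 297) 1 2 fail
(246, 286, 270, 297) 0 2 fail
(250, 272, 262, 290) 0 1 [-0.54  0.1 ] 0.935
(250, 272, 262, 290) 1 2 [ 0.01 -0.  ] 1.0
(250, 272, 262, 290) 0 2 [-0.41  0.17] 0.878
[[13  9 12 14 14 14  7  4  7  5  2  0  1  1  1  0 -1 -3 -1  2  1  0]
 [ 1  1  0  0  2  0  0  0  0  0  0  0  1 -1 -1 -2 -3 -2  0  0  0  0]
 [ 4  2  1  1 -1  0  0  0  1  0  1  2  0 -1 -1  1  0  0  0  0  0  0]
 [ 0  1  1  2  0  1  0  0  2  3  2  1  0  0  0  1  1  1  1  0  0  0]]
```

View pics/c13.png

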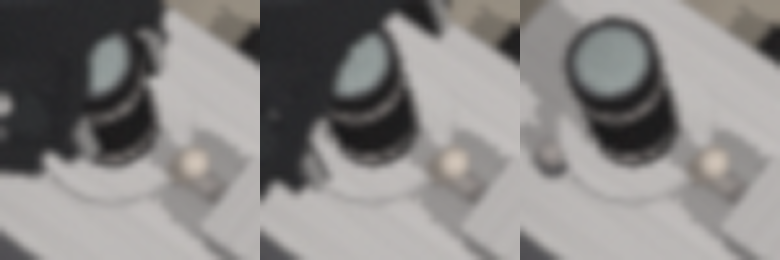

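View pics/t14.png

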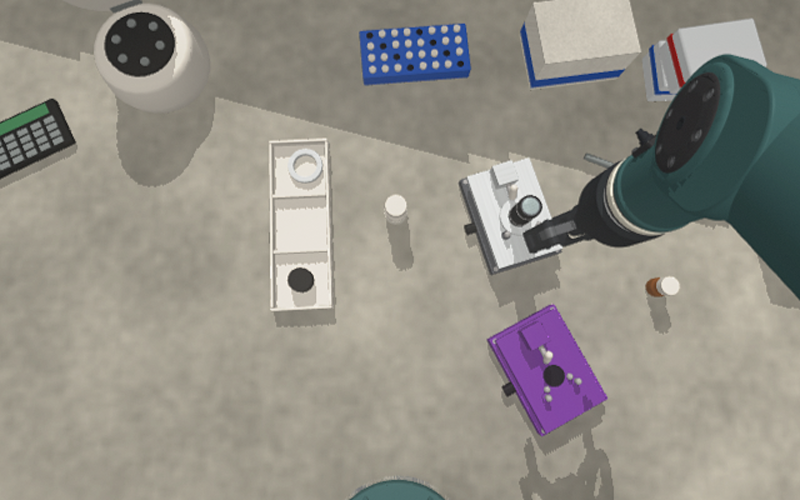

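```bash
python3 -c "
from rig import ticket,r
print(r.read_state()['clock'],ticket.hand_in())"
```

```text
the job is handed in; nothing more can be done
13.8333 None
```

I took the lens from the middle tray pocket and lowered it about 3 to 5 mm off the axis towards the nose. I slid it back until it bore on both stop balls, pressed it down, let go of it and handed in at 13.8 s.

**Seat:** The force rose steeply at one height, within about 0.2 mm, under a press of about 10 to 11 N. That height stayed the same while the lens slid sideways, so I took it as the seat balls, about 55.5 mm above the bench. I did not test for rocking directly.

**After letting go:**
- The wrist view shows the flange against both stop balls and the nose over its edge.
- In the scene camera, the nose and the flange rim that could be seen did not shift noticeably between pressed and released.
- The plug, the ring, the jar and the purple look-alike are where they were.

**A check that disagreed:** Picking out the stop balls in the pictures put the seat nearer 52 mm, about 4 mm lower. Picking out the lens gave errors of up to about 3 mm each way, so I trusted the touch. Some of my image-shift comparisons also failed because the gripper was in view.

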